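# Set the ratchet to tighten and clamp the wire bobbin

### The job

Clamp the wire bobbin that stands in the little ratchet clamp: flip the red direction lever of the ratchet over to the tightening side, then work the black-knobbed crank to and fro until the moving jaw holds the bobbin firmly. Tighten with feeling: stop as soon as the crank clearly stiffens, do not crush the bobbin, do not push the jaw or the bobbin by hand, leave the other things alone, and let go at the end.

Things in the scene. Friction and masses are not known exactly. Their poses are not given: they have to be found in the camera images.
- clamp: Ratchet clamp bolted down: dark bed plate 104 x 180 x 10 mm, blue gear housing, jaws. Origin on the ratchet's upright axis at the table top, z up; at yaw 0 the crank points about to -x and the jaw closes towards -y. The toothed wheel drives the jaw 30 mm per rad clockwise; its friction holds the jaw where it is left. The dark far jaw is fixed, but its place along the bed differs by 10 mm from job to job.
- clamp_axis (a point): Point on the upright axis of the crank and the toothed wheel, 50 mm above the table.
- crank (a joint): Crank angle, -0.6 to 0.6 rad (stops), 0 = crank along the clamp's -x; grows clockwise seen from above, the tightening way. Friction 0.15 Nm. One stroke is too short: swing back (the pawl clicks over 16 teeth, 0.39 rad apart; up to one pitch is lost each time) and drive again, 2 or 3 strokes in all. Starts between -0.45 and 0.35.
- knob (a point): Middle of the upright black knob at the crank's end, 23 mm thick, 46 to 86 mm above the table (point at 68 mm), 142 mm from the axis; crank arm's top at 42 mm. Turning the wheel freely takes about 6.5 N across the crank while moving (about 3 N reads at rest); each 10 N on the bobbin adds 2 N. Swinging back takes 2 to 3 N. Stop at 10 to 13 N: the bobbin then bears 15 to 35 N.
- pawl (a joint): Tilt of the two-toed brass pawl and its red lever relative to the crank, -0.35 to 0.35 rad, sprung over centre at 0. Positive (lever leaning to the clockwise side of the crank, seen from above) drives the wheel clockwise and slips the other way: tightening. Starts negative (-0.13 to -0.35), which loosens. On a tooth's top it rests at 0.2, in a gap at 0.35.
- lever (a point): Middle of the free length of the lever's upright red post, 10 mm thick, 56 to 84 mm above the table (point at 72 mm), 40 mm from the pawl's pivot, which is on the crank 47 mm from the axis. It swings up to 27 mm from side to side; flipping takes 1 to 2 N. Under it a brass bar with its top at 57 mm. The knob is about 55 mm further out.
- jaw: Blue sliding jaw, 46 mm wide, up to 43 mm high, with a rubber face towards the bobbin. Origin about 3 mm behind this face, at the table top's height. To be moved only by the crank. It has 23 to 35 mm to travel before the bobbin is held between both jaws.
- bobbin: Wire bobbin, copper between black flanges, 31 mm across, 24 mm high, standing loose on the bed (10 mm above the table) between the jaws. Origin at the centre of its underside, z up. It bears at most 55 N between the jaws; held firmly means over 10 N.
- screwdriver: Red screwdriver, 160 mm long, lying loose left of the work; bystander. Origin at the middle of its underside.
- hex_key: Black hex key, 80 x 27 x 4 mm, lying loose right of the work; bystander. Origin at the middle of its underside.
- spare_plug: Yellow plug, 52 mm long, 11 mm thick, lying loose at the right; bystander. Origin at the middle of its underside.
Not all that is in view belongs to the job. There is more than one size of the bobbin; the one meant has the size given above.

How it is judged:
By the outcome, as a careful person would: the job done as asked, in the order asked, and still so for the second after the job is handed in, with the robot touching nothing.
It also fails if it takes over 69 s, if anything falls off the work surface, if the arm or the gripper's body presses on something with over 40 N, if the wrist force passes 120 N, or if a joint passes its speed limit or range.

### The arm

A 6-joint arm with a two-finger parallel gripper is mounted at the origin on a cart in front of the work surface, level with it; the furniture and walls round the work are solid. World frame = base frame: x ahead of the robot, y to its left, z up, the work surface at z = 0. Lengths are in mm, angles in rad, forces in N, time in s.
With the tool pointing down it reaches from about 325 to 875 mm from the base axis. Payload 4.4 kg.
Tool frame: the origin (TCP) lies on the centre line of the jaws, within the pads' length; the fingertips stand ahead of it and the grasp point (between the pads) lies 6 mm ahead of it (ctrl.tcp_to_tips is the z of the fingertips in the tool frame, in mm); z points along the fingers, y is the direction in which the jaws open and shut (so a half turn about z gives the same grasp; the last joint's range is limited). The gripper opens to 85 mm and grips with 20 to 120 N. Pads are 22 mm wide; open, the fingers measure 114 mm over their backs; the gripper's body (76 mm by 85 mm) begins 54 mm behind the grasp point. The pads swing forward as they close: fully open they stand 13 mm farther back than shut.
Start: joints at [-1.425, 0.207, 1.542, -0, 1.393, -0.15], TCP at [167.603, -550.033, 218.082] pointing down, gripper open.
Joint ranges: [-2.73, 2.73], [-0.86, 2.22], [0.23, 2.46], [-1.11, 4.25], [0.08, 2.63], [-2.82, 2.82]. Speed limits (rad/s): [2.79, 2.79, 3.14, 3.14, 3.14, 3.14].

### API

Orientations are given as a 3x3 rotation matrix whose columns are the frame's x, y, z axes.
In Python, from plant import ctrl, sensors, optics gives the robot as it stands. Calls block until the motion is done:
- ctrl.move_ptp(position, orientation): joint-space move of the TCP to a pose.
- ctrl.move_l(position, rot=None, vel=150, threshold=None): straight line of the TCP; rot=None keeps the orientation; vel is the mean speed in mm/s. With threshold (N) it stops when the force on the tool has changed by that much, and returns True; else False.
- ctrl.set_joints(angles): joint-space move.
- ctrl.gripper_to(opening, force=None): finger opening in mm; force is the grip in N (None keeps the last); returns when the fingers have stopped.
- ctrl.hold(seconds).
- ctrl.solve_ik(position, orientation): joint angles nearest the present ones, or None.
- sensors.read_state(): the state.
- optics.grab_frame(name): name is "scene" or "top" or "wrist"; returns (picture, depth): 384x512x3 uint8, red, green, blue; 384x512 float32, mm along the optical axis (not along the pixel's ray), 0 where there is no reading.
- optics.camera_params(name): a dict with "mtx" (3x3 intrinsics, pixels), "R" (3x3) and "t" (3): a world point X has camera coordinates R X + t; the wrist camera has in their place "T_tool_cam" (4x4, takes a point from camera to tool coordinates, whose origin is the TCP and whose axes are the flange's). Camera axes: x right, y down, z forward; pixel columns grow to the right and rows downward; lengths in mm; the calibration is good to about 2 mm. The wrist camera is an equidistant fisheye: a pixel r from the principal point sees the ray r / f radians off the axis. A picture is of the moment at which its call begins: read the wrist's pose just before it. camera_params takes no time and is no camera call.
A pose or a line that the arm cannot do raises ctrl.MotionError and nothing moves.
- ctrl.finish_job(): hands the job in, once; it reports no verdict.
The state is a dict: "t": time; "q": joint angles; "qvel": joint speeds; "tau": joint torques, N m; "eef_pos": TCP position; "eef_rot": TCP orientation; "force": force on the tool from outside, world axes, zero at the start; "wrist_torque": the same for the moment, N m; "grip_width": finger opening in mm.
Only numpy, scipy, OpenCV 4.12 (cv2) and the standard library are available. Lean on these libraries where they do the work, as an engineer would, in place of code of your own. Each camera call takes 0.05 s, during which the arm holds its last target.

## Working session

There is one attempt and no reset: what is moved stays moved. The work goes in short steps, each a Python script; the robot and the scene stay as the last script left them, time stands still between calls to the robot, and variables do not carry over. Pictures are saved under pics/ and viewed, and the job is handed in when it is done.

```bash
ls; mkdir -p pics; python3 - <<'E'
from plant import ctrl,sensors,optics
import cv2,numpy as np
for n in ("scene","top"):
    p,d=optics.grab_frame(n)
    cv2.imwrite(f"pics/{n}0.png",p[:,:,::-1]); np.savez(f"{n}0.npz",p=p,d=d)
    c=optics.camera_params(n); print(n,c)
print(optics.camera_params("wrist"),ctrl.tcp_to_tips)
s=sensors.read_state();print(s)
E
```

```text
pics
scene {'mtx': array([[456.48105905,   0.        , 256.68692626],
       [  0.        , 456.48105905, 194.4170577 ],
       [  0.        ,   0.        ,   1.        ]]), 'R': array([[-0.67808683, -0.73495607, -0.00614982],
       [-0.38149765,  0.35910544, -0.85176454],
       [ 0.62821795, -0.57522417, -0.52388869]]), 't': array([405.58500384, 273.44365193, 956.91309295])}
top {'mtx': array([[483.17509366,   0.        , 252.36251138],
       [  0.        , 483.17509366, 191.00077993],
       [  0.        ,   0.        ,   1.        ]]), 'R': array([[-0.02540315, -0.9995627 , -0.0151356 ],
       [-0.99330056,  0.0269456 , -0.11237406],
       [ 0.11273275,  0.01217954, -0.9935507 ]]), 't': array([  42.64232115,  574.94319046, 1146.91844856])}
{'mtx': array([[297.31863964,   0.        , 259.82203159],
       [  0.        , 297.31863964, 186.46520858],
       [  0.        ,   0.        ,   1.        ]]), 'T_tool_cam': array([[-5.61671883e-04, -9.60109226e-01, -2.79624674e-01,
         6.94704964e+01],
       [ 9.99998683e-01, -9.64972123e-04,  1.30463271e-03,
         5.60744262e-
[... 254 characters left out ...]
,  1.35348832e-05,
        1.39351965e+00, -1.50518615e-01]), 'qvel': array([-0.00019377, -0.00080258, -0.00411166, -0.00054304, -0.00043119,
        0.00019611]), 'tau': array([-8.33198283e-04, -3.84092546e+01, -2.92547196e+01, -3.25203491e-04,
        4.80943214e-03, -7.19238471e-06]), 'eef_pos': array([ 167.5131802 , -549.28747789,  216.99929942]), 'eef_rot': array([[ 9.56558051e-01,  2.91541772e-01, -2.98913937e-04],
       [ 2.91541731e-01, -9.56555729e-01,  2.13440340e-03],
       [ 3.36339910e-04, -2.12882664e-03, -9.99997677e-01]]), 'force': array([-0.25431655, -0.16442514,  0.22206204]), 'wrist_torque': array([-0.01231867,  0.0001157 ,  0.00142261]), 'grip_width': 85.66420452296634}
```

View pics/scene0.png

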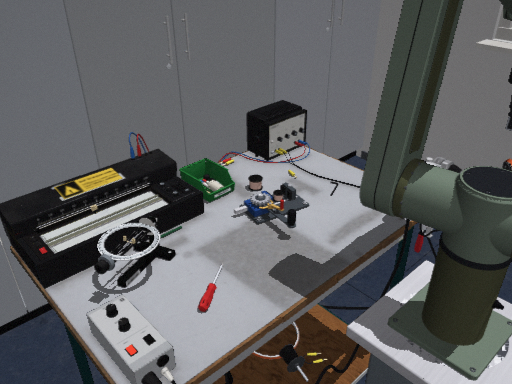

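View pics/top0.png

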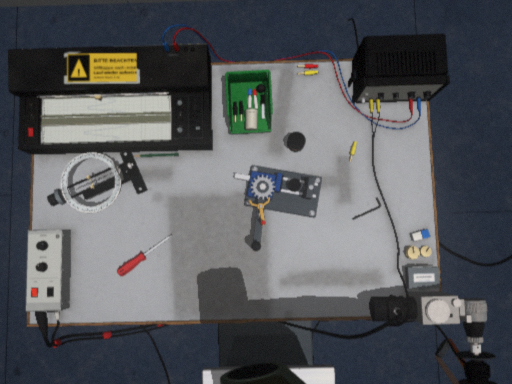

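```bash
python3 - <<'E'
import cv2
a=cv2.imread("pics/top0.png")[125:260,225:330]; a=cv2.resize(a,None,fx=5.5,fy=4.4*1.0,interpolation=2) if 0 else cv2.resize(a,None,fx=4.4,fy=4.4,interpolation=2)
b=cv2.imread("pics/scene0.png")[165:235,225:315]; b=cv2.resize(b,None,fx=8,fy=8,interpolation=2)
cv2.imwrite("pics/topc.png",a);cv2.imwrite("pics/scenec.png",b)
E
```

```text
(no output)
```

View pics/topc.png

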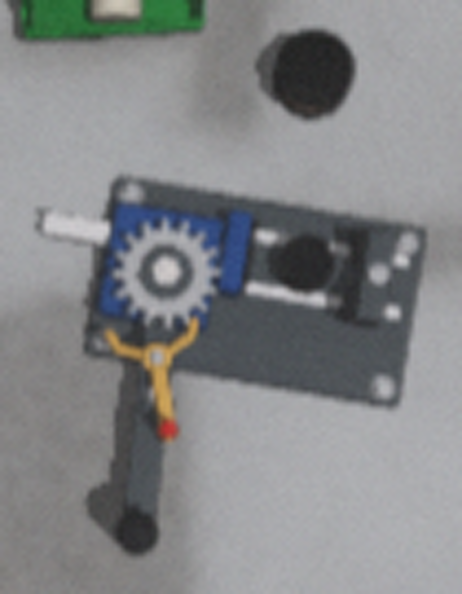

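View pics/scenec.png

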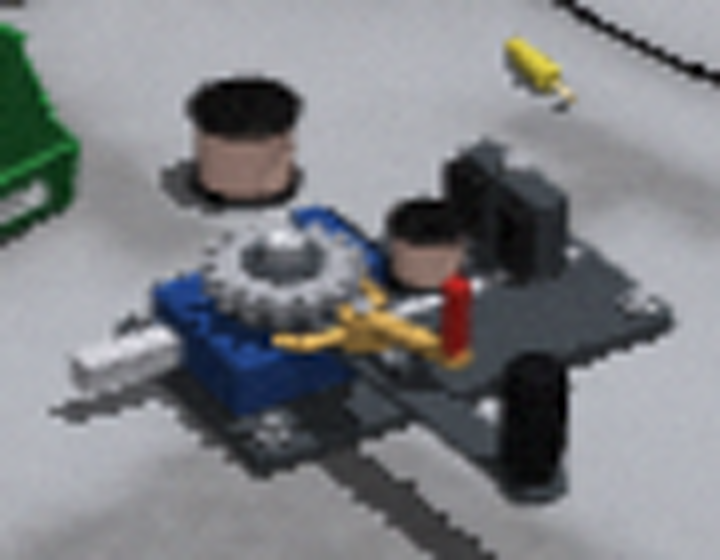

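```bash
cat > h.py <<'E'
import numpy as np,cv2
from plant import ctrl,sensors,optics
def ray(n,uv):
    c=optics.camera_params(n);d=c["R"].T@np.linalg.solve(c["mtx"],[uv[0],uv[1],1]);return -c["R"].T@c["t"],d
def onz(n,uv,z):
    o,d=ray(n,uv);return o+d*(z-o[2])/d[2]
def proj(n,X):
    c=optics.camera_params(n);x=c["mtx"]@(c["R"]@np.asarray(X,float)+c["t"]);return x[:2]/x[2]
def blobs(m,amin=5):
    k,l,s,c=cv2.connectedComponentsWithStats(m.astype(np.uint8),connectivity=8)
    return [(c[i].round(2),s[i]) for i in range(1,k) if s[i][4]>=amin]
E
python3 - <<'E'
from h import *
T=np.load("top0.npz");p=T["p"].astype(int);d=T["d"]
r,g,b=p[...,0],p[...,1],p[...,2]
def win(m,u0,u1,v0,v1):
    z=np.zeros_like(m);z[v0:v1,u0:u1]=m[v0:v1,u0:u1];return z
red=win((r>120)&(g<80)&(b<90),225,330,160,260)
dark=win((r<48)&(g<48)&(b<48),240,275,225,260)
blue=win((b>r+40)&(b>100),225,330,160,260)
print("red",blobs(red,2));print("knob",blobs(dark));print("blue",blobs(blue))
br=win((r>150)&(b<110)&(g>90)&(r-b>60),225,330,160,260);print("brass",blobs(br))
for q,z in[((256.0,245.3),86),((263.4,222.4),84),((262.6,185.8),60)]:print(onz("top",q,z).round(1))
# depth heights
c=optics.camera_params("top")
for q in[(256,245),(263,222),(262,186),(266,178),(268,195),(280,180),(294,185),(305,187),(294,141),(250,200)]:
    z=d[q[1],q[0]];o,v=ray("top",q);print(q,(o+v*z).round(1))
E
```

```text
red [(array([262.54, 222.08]), array([261, 220,   4,   5,  13], dtype=int32))]
knob [(array([254.3, 243.6]), array([252, 241,   7,   7,  20], dtype=int32))]
blue [(array([261.23, 175.8 ]), array([250, 172,  25,  10, 108], dtype=int32)), (array([278.02, 181.53]), array([275, 173,   7,  18,  87], dtype=int32)), (array([249.81, 192.19]), array([248, 188,   6,   8,  26], dtype=int32))]
brass [(array([260.84, 208.07]), array([249, 198,  21,  23,  86], dtype=int32))]
[443.9  21.7  86. ]
[496.2   3.2  84. ]
[584.6   2.4  60. ]
(256, 245) [444.6  21.7  84.3]
(263, 222) [ 442.9   13.2 1204.8]
(262, 186) [583.9   3.9  62.1]
(266, 178) [604.3  -6.3  51.8]
(268, 195) [563.   -9.9  52.6]
(280, 180) [599.8 -40.3  42.1]
(294, 185) [588.  -74.6  31.3]
(305, 187) [ 585.1 -103.5    8.5]
(294, 141) [696.3 -78.   36.8]
(250, 200) [552.3  33.5  50. ]
```

```bash
cat >> h.py <<'E'
def Rdown(yaw): # tool x at yaw in world, z down
    c,s=np.cos(yaw),np.sin(yaw);return np.array([[c,s,0],[s,-c,0],[0,0,-1.]])
def wray(uv,st):
    c=optics.camera_params("wrist");K=c["mtx"];x=(uv[0]-K[0,2])/K[0,0];y=(uv[1]-K[1,2])/K[1,1]
    th=np.hypot(x,y);d=np.array([x/th*np.sin(th),y/th*np.sin(th),np.cos(th)]) if th>1e-9 else np.array([0,0,1.])
    T=c["T_tool_cam"];R=st["eef_rot"];return R@T[:3,3]+st["eef_pos"],R@T[:3,:3]@d
def wonz(uv,z,st):
    o,d=wray(uv,st);return o+d*(z-o[2])/d[2]
def shot(name):
    st=sensors.read_state();p,d=optics.grab_frame("wrist");cv2.imwrite(f"pics/{name}.png",p[:,:,::-1]);np.savez(name+".npz",p=p,d=d,eef_pos=st["eef_pos"],eef_rot=st["eef_rot"]);return p,d,st
E
python3 - <<'E'
from h import *
ctrl.move_ptp([490,5,190],Rdown(-0.13))
p,d,st=shot("w1");print(st["t"],st["eef_pos"],st["q"].round(2))
E
```

```text
2.3917 [490.20387253   4.34475986 190.09661099] [-0.17  0.05  1.78 -0.    1.31  1.53]
```

View pics/w1.png

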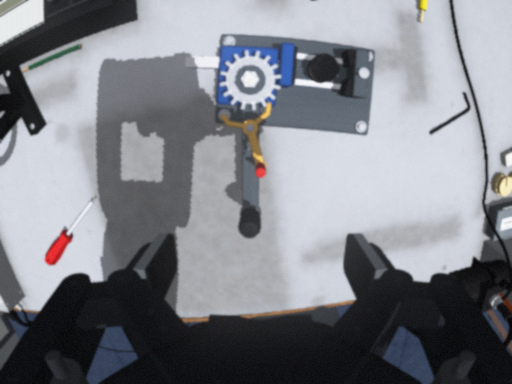

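```bash
python3 - <<'E'
from h import *
T=np.load("w1.npz");p=T["p"]
a=cv2.resize(p[20:250,180:390,::-1],None,fx=2.6,fy=2.6,interpolation=2);cv2.imwrite("pics/w1c.png",a)
r,g,b=[p[...,i].astype(int) for i in range(3)]
m=(r>130)&(g<80)&(b<90);m[:150]=0;m[200:]=0;m[:,:230]=0;m[:,290:]=0
print(blobs(m,3))
E
```

```text
[(array([259.74, 171.35]), array([255, 167,  10,  10,  72], dtype=int32))]
```

View pics/w1c.png

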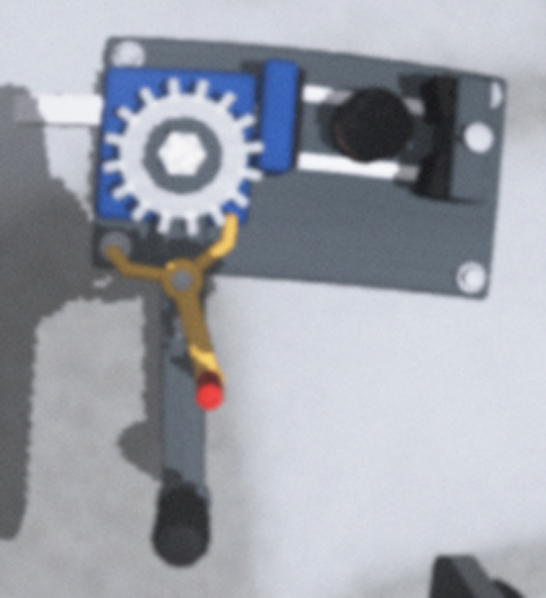

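```bash
python3 - <<'E'
from h import *
st=np.load("w1.npz")
f=lambda x,y,z:wonz((x/2.6+180,y/2.6+20),z,st)
ax=f(182,153,62);kn=f(181,537,86);lv=f(208,398,84)
pv=f(182,277,57)
print("ax",ax,"kn",kn,"lv",lv,"piv",pv,np.linalg.norm((kn-ax)[:2]),np.linalg.norm((pv-ax)[:2]),np.linalg.norm((lv-pv)[:2]))
bl=[f(*q,10) for q in[(110,37),(507,80),(487,297),(95,265)]]
for i in range(4):
    e=bl[(i+1)%4]-bl[i];print(bl[i].round(1),np.linalg.norm(e).round(1),np.arctan2(e[1],e[0]).round(3))
print("bobbin",f(372,120,34),"jawface",f(298,70,43),f(292,172,43), "fixed", f(430,75,43),f(420,195,43))
E
```

```text
ax [5.82608099e+02 2.76507615e-01 6.20000000e+01] kn [446.67071294  18.82451434  86.        ] lv [496.50841698   2.29941132  84.        ] piv [537.19312189   6.57966454  57.        ] 137.19694427696567 45.850299294300065 40.90923833641212
[642.9  25.   10. ] 175.9 -1.772
[ 607.8 -147.3   10. ] 100.3 2.938
[ 509.6 -127.    10. ] 175.6 1.372
[544.2  45.2  10. ] 100.7 -0.202
bobbin [590.13736468 -76.36006289  34.        ] jawface [611.6775764  -47.93525268  43.        ] [571.62303276 -40.35245743  43.        ] fixed [ 606.05470469 -100.39329073   43.        ] [557.95079614 -90.17420585  43.        ]
```

```bash
python3 - <<'E'
from h import *
ctrl.gripper_to(0,force=20)
R=Rdown(-0.135);t=np.array([.135,.99,0]);L=np.array([496.4,2.7,88])
a=L-t*30
ctrl.move_ptp(a+[0,0,40],R)
ctrl.move_l(a,vel=120)
s0=sensors.read_state();print(s0["t"],s0["eef_pos"],s0["grip_width"],s0["force"])
for k in range(-24,1,3):
    ctrl.move_l(L+t*k,vel=40);s=sensors.read_state();print(k,((s["force"]-s0["force"])).round(2),s["eef_pos"].round(1))
p,d,st=shot("w2");print(st["t"])
p,d=optics.grab_frame("top");cv2.imwrite("pics/top2.png",cv2.resize(p[125:260,225:330,::-1],None,fx=4.4,fy=4.4,interpolation=2))
E
```

```text
4.075 [493.2914636  -26.73086756  89.14588723] -0.5042908958302789 [ 0.21339513  0.62627952 -0.38651371]
-24 [-0.2  -1.04  0.46] [493.8 -20.8  88.8]
-21 [-0.04 -0.31  1.21] [493.6 -18.   88.1]
-18 [ 0.84 -0.24 -0.82] [493.9 -15.   87.9]
-15 [-0.17 -0.75  0.45] [494.3 -12.   88. ]
-12 [-0.29 -1.13  0.39] [494.8  -9.   88. ]
-9 [-0.38 -0.7   0.54] [495.2  -6.1  88. ]
-6 [-0.84 -0.56 -0.28] [495.6  -3.1  88. ]
-3 [ 0.14 -0.94  0.82] [ 4.96e+02 -1.00e-01  8.80e+01]
0 [-0.73 -0.82 -0.7 ] [496.4   2.8  88. ]
6.375
```

View pics/w2.png

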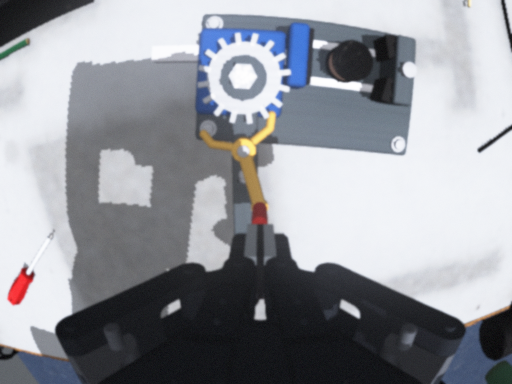

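View pics/top2.png

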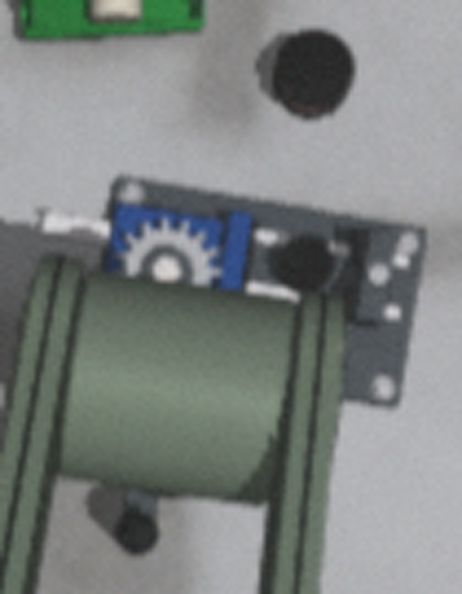

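```bash
python3 - <<'E'
from h import *
T=np.load("w2.npz");p=T["p"];st=T
cv2.imwrite("pics/w2c.png",cv2.resize(p[130:290,180:340,::-1],None,fx=3.7,fy=3.7,interpolation=2))
for q,z in[((260,220),84),((260,208),57),((244,149),57),((243,76),62),((258,240),84),((258,240),63)]:print(q,z,wonz(q,z,st).round(1))
print(st["eef_pos"],st["eef_rot"].round(3))
E
```

```text
(260, 220) 84 [499.7   1.5  84. ]
(260, 208) 57 [497.1   1.7  57. ]
(244, 149) 57 [537.6   6.4  57. ]
(243, 76) 62 [5.826e+02 3.000e-01 6.200e+01]
(258, 240) 84 [487.1   4.4  84. ]
(258, 240) 63 [476.7   5.9  63. ]
[496.42204767   2.84562237  88.02548506] [[ 0.991 -0.134  0.   ]
 [-0.134 -0.991 -0.   ]
 [ 0.     0.    -1.   ]]
```

View pics/w2c.png

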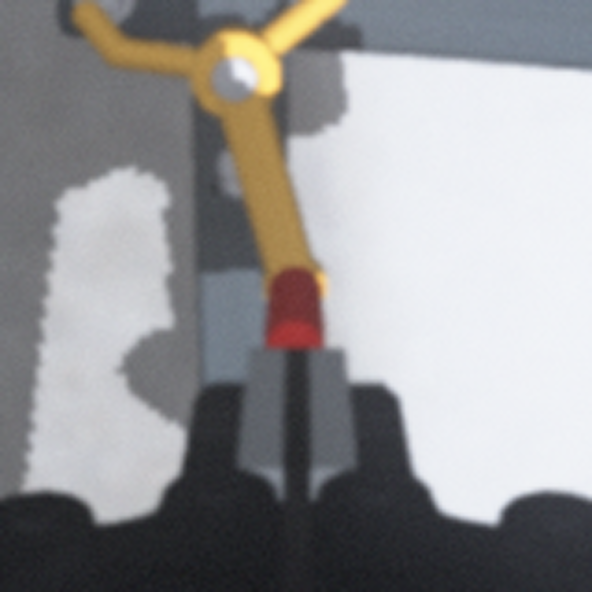

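```bash
python3 - <<'E'
from h import *
T=np.load("w2.npz");d=T["d"];st=T
c=optics.camera_params("wrist")
for u,v in[(260,215),(260,220),(260,205),(252,226),(252,230),(252,240),(252,250),(268,230),(268,245),(240,245),(280,245),(244,149),(243,76)]:
    o,r=wray((u,v),st);zc=(st["eef_rot"]@c["T_tool_cam"][:3,:3])[:,2]@r
    print(u,v,d[v,u].round(1),(o+r/zc*d[v,u]).round(1))
E
```

```text
260 215 173.4 [501.5   1.2  80.7]
260 220 171.2 [499.5   1.5  83.6]
260 205 190.3 [501.4   1.2  63.1]
252 226 146.0 [506.9   4.5 107.7]
252 230 142.3 [506.5   4.5 111.8]
252 240 131.0 [506.8   4.2 123.3]
252 250 122.2 [506.7   4.  132.6]
268 230 142.4 [505.4  -3.2 111.6]
268 245 127.2 [505.5  -2.7 127.5]
240 245 135.2 [503.5  10.3 120.2]
280 245 135.3 [500.9  -7.9 120.2]
244 149 184.1 [537.9   6.3  59.2]
243 76 170.7 [5.828e+02 4.000e-01 6.000e+01]
```

```bash
python3 - <<'E'
from h import *
c=optics.camera_params("wrist")
for n,L in(("w1",[(357,240),(365,243),(350,240),(375,262),(163,242),(155,245),(150,262),(172,250)]),("w2",[(252,223),(252,224),(252,225),(252,222),(252,218),(268,222),(268,224),(240,236),(280,236)])):
  T=np.load(n+".npz");d=T["d"];st=T
  for u,v in L:
    o,r=wray((u,v),st);zc=(st["eef_rot"]@c["T_tool_cam"][:3,:3])[:,2]@r
    X=(o+r/zc*d[v,u]);print(n,u,v,d[v,u].round(1),X.round(1),(st["eef_rot"].T@(X-st["eef_pos"])).round(1))
E
```

```text
w1 357 240 129.2 [494.3 -41.7 227.4] [ 10.1  45.1 -37.3]
w1 365 243 127.4 [493.3 -44.9 229.5] [  9.5  48.4 -39.4]
w1 350 240 135.8 [491.6 -40.  221.4] [  7.2  43.8 -31.3]
w1 375 262 110.6 [493.6 -43.4 247. ] [  9.7  46.9 -56.9]
w1 163 242 128.3 [505.4  45.8 228.3] [  9.7 -43.1 -38.2]
w1 155 245 126.0 [505.4  49.  230.8] [  9.3 -46.2 -40.7]
w1 150 262 111.2 [505.3  46.1 246.2] [  9.5 -43.3 -56.1]
w1 172 250 140.1 [496.2  46.5 218.7] [  0.5 -42.5 -28.7]
w2 252 223 172.7 [497.9   6.4  82.6] [ 1.  -3.7  5.4]
w2 252 224 149.3 [506.5   4.7 104.4] [  9.8  -3.1 -16.4]
w2 252 225 148.7 [506.3   4.7 105.1] [  9.5  -3.1 -17.1]
w2 252 222 172.6 [498.5   6.3  82.5] [ 1.6 -3.7  5.5]
w2 252 218 175.6 [499.6   6.2  79.1] [ 2.7 -3.8  9. ]
w2 268 222 262.9 [461.6  -0.7  -1.1] [-34.    8.2  89.1]
w2 268 224 149.5 [505.4  -3.4 104.3] [  9.7   4.9 -16.3]
w2 240 236 143.7 [503.9  10.8 111.3] [  6.3  -8.9 -23.3]
w2 280 236 144.2 [501.   -8.6 110.9] [  6.1  10.7 -22.8]
```

```bash
python3 - <<'E'
from h import *
t=np.array([.135,.99,0]);L=np.array([496.4,2.7,88])
a=L-t*30
ctrl.move_l(a,vel=120)
print(ctrl.move_l(a-[0,0,40],vel=80,threshold=8))
p,d,st=shot("w3");print(st["t"],st["eef_pos"],st["force"])
cv2.imwrite("pics/w3c.png",cv2.resize(p[60:320,130:390,::-1],None,fx=2.3,fy=2.3,interpolation=2))
p,d=optics.grab_frame("scene");cv2.imwrite("pics/s3.png",cv2.resize(p[125:245,215:335,::-1],None,fx=5,fy=5,interpolation=2))
E
```

```text
False
7.525 [492.41847256 -26.84275485  47.87696447] [-0.37445041  0.87294309 -0.2854468 ]
```

View pics/w3c.png

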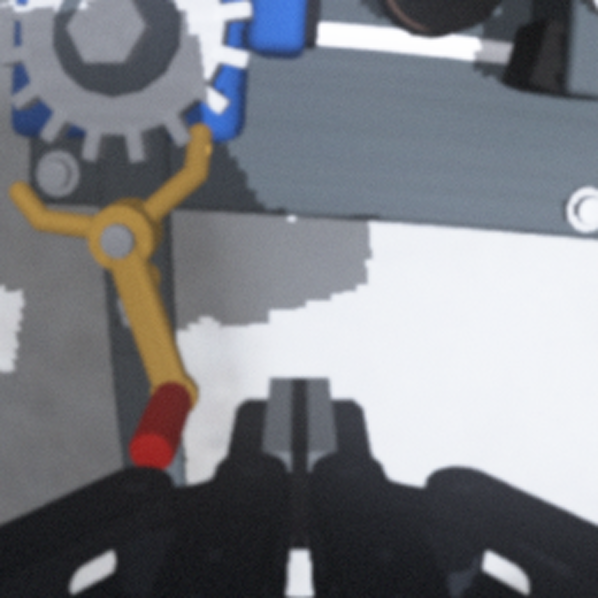

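View pics/s3.png

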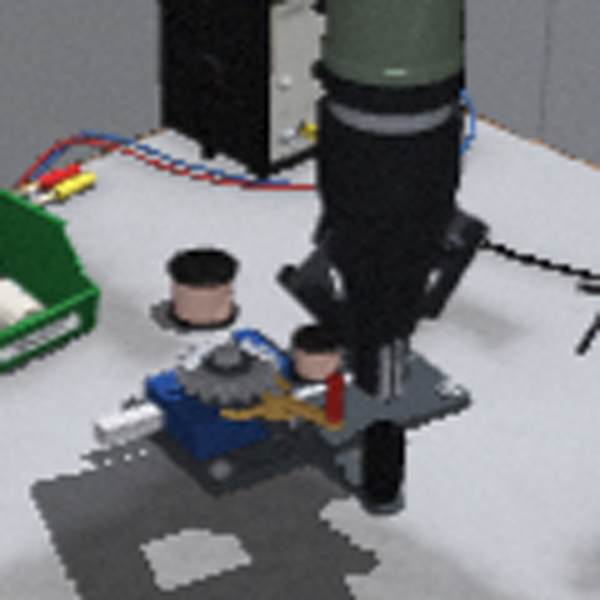

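```bash
python3 - <<'E'
from h import *
for z in(23,64):
  q=proj("scene",[492.4,-27,z]);print(z,q,(q-[215,125])*5)
E
```

```text
23 [289.54526238 214.66029817] [372.72631192 448.30149086]
64 [290.01846918 202.2376435 ] [375.09234591 386.1882175 ]
```

```bash
python3 - <<'E'
from h import *
t=np.array([.135,.99,0]);L=np.array([497.4,2.7,46])
ctrl.move_l(L-t*28,vel=60);ctrl.hold(.2)
s0=sensors.read_state()
for k in range(-20,9,4):
    ctrl.move_l(L+t*k,vel=40);s=sensors.read_state();print(k,((s["force"]-s0["force"])).round(2),s["eef_pos"].round(1))
p,d,st=shot("w4");print(st["t"])
cv2.imwrite("pics/w4c.png",cv2.resize(p[40:300,130:390,::-1],None,fx=2.3,fy=2.3,interpolation=2))
E
```

```text
-20 [-0.25  0.77 -0.77] [494.7 -16.8  46. ]
-16 [-0.82  0.74  1.63] [495.2 -13.   46. ]
-12 [0.09 0.66 0.22] [495.9  -8.9  46. ]
-8 [0.26 0.46 0.26] [496.4  -4.9  46. ]
-4 [-1.07  0.67  0.58] [496.9  -1.   46. ]
0 [ 0.44  0.4  -0.06] [497.4   2.9  46. ]
4 [ 0.58  1.13 -0.09] [498.   7.  46.]
8 [-0.16  0.68  0.22] [498.5  11.   46. ]
10.175
```

View pics/w4c.png

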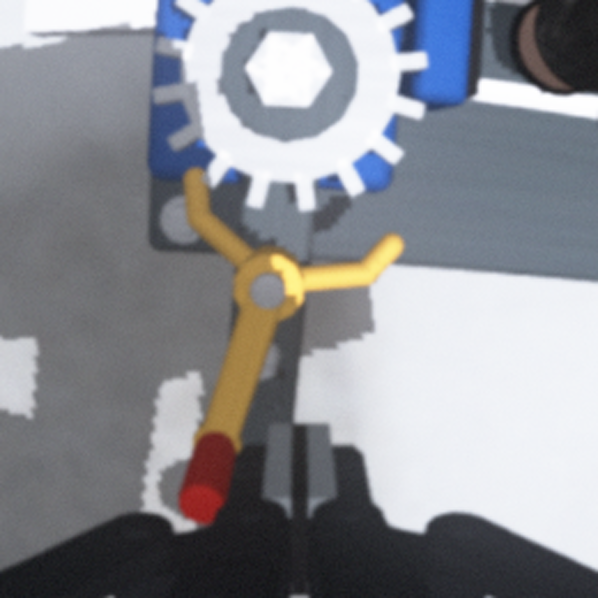

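```bash
python3 - <<'E'
from h import *
t=np.array([.135,.99,0]);L=np.array([498.5,11,46])
ctrl.move_l(L-t*8,vel=80)
ctrl.move_l(L-t*8+[-20,0,90],vel=150)
ctrl.gripper_to(32,force=20)
p,d,st=shot("w5");print(st["t"],st["grip_width"],st["eef_pos"])
cv2.imwrite("pics/w5c.png",cv2.resize(p[20:280,130:390,::-1],None,fx=2.3,fy=2.3,interpolation=2))
E
```

```text
11.65 32.61046749127923 [477.1730057    3.12090386 135.47586407]
```

View pics/w5c.png

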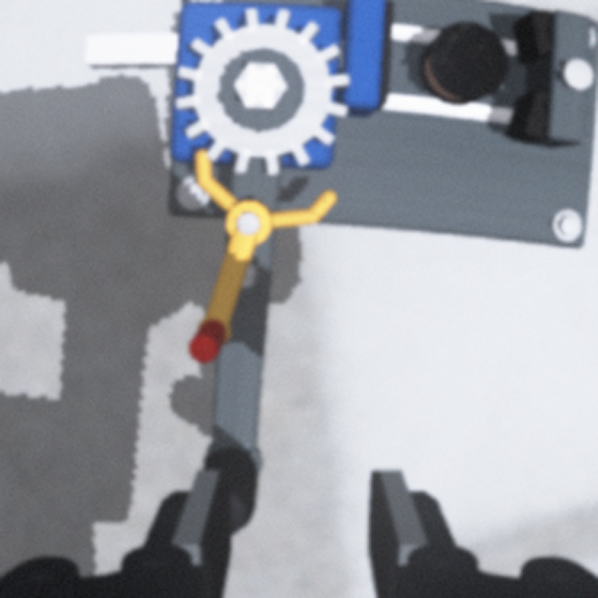

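```bash
python3 - <<'E'
from h import *
st=np.load("w5.npz")
f=lambda x,y,z:wonz((x/2.3+130,y/2.3+20),z,st)
ax=f(261,87,62);pv=f(249,223,58);lv=f(204,348,84)
print(ax,pv,lv,"phi",np.arctan2((pv-ax)[1],-(pv-ax)[0]))
k=f(232,452,46);print("inner side arm edge",f(213,430,42),f(262,430,42), f(245,300,42))
tip=f(190,470,90)
E
```

```text
[5.81816905e+02 2.80922827e-01 6.20000000e+01] [537.04716043  10.84489518  58.        ] [501.88784951  28.52901872  84.        ] phi 0.23172371150696905
inner side arm edge [460.18423037  37.94772886  42.        ] [457.67729022  19.04244311  42.        ] [508.62179489  17.68495228  42.        ]
```

```bash
cat >> h.py <<'E'
A=np.array([582.8,1.0])
def K(phi,z,r=142):return np.array([A[0]-r*np.cos(phi),A[1]+r*np.sin(phi),z])
E
python3 - <<'E'
from h import *
ctrl.move_ptp(K(.22,85),Rdown(-.22))
p,d,st=shot("w6");print(st["t"],st["grip_width"],st["eef_pos"])
cv2.imwrite("pics/w6c.png",cv2.resize(p[100:340,140:380,::-1],None,fx=2.5,fy=2.5,interpolation=2))
E
```

```text
12.075 31.95019179584832 [442.64074323  32.47507788  83.82924138]
```

View pics/w6c.png

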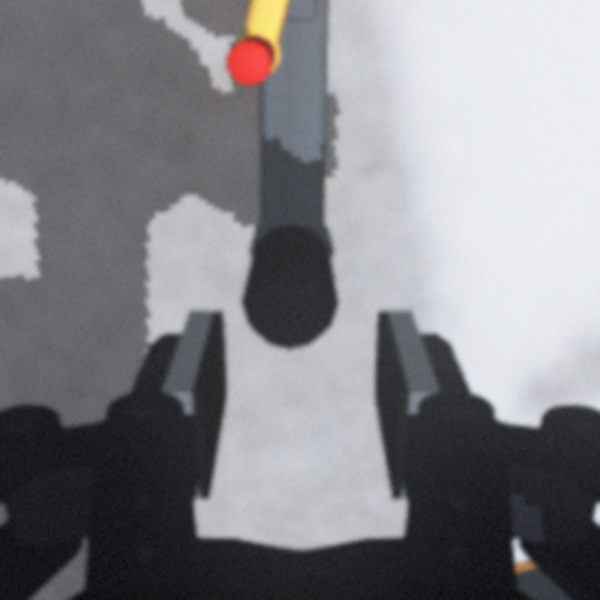

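```bash
python3 - <<'E'
from h import *
st=np.load("w6.npz")
k=wonz((290/2.5+140,303/2.5+100),86,st);print(k,st["eef_rot"].T@(k-st["eef_pos"]),np.hypot(*(k[:2]-A)))
print(ctrl.move_l(K(.225,62),rot=Rdown(-.225),vel=80,threshold=6))
ctrl.hold(.2);s=sensors.read_state();print(s["t"],s["eef_pos"],s["force"])
p,d,st=shot("w7")
cv2.imwrite("pics/w7c.png",cv2.resize(p[100:340,140:380,::-1],None,fx=2.5,fy=2.5,interpolation=2))
p,d=optics.grab_frame("scene");cv2.imwrite("pics/s7.png",cv2.resize(p[125:245,215:335,::-1],None,fx=5,fy=5,interpolation=2))
E
```

```text
[448.16214959  32.47234895  86.        ] [ 5.38449562 -1.19341902 -2.18656956] 138.26734796187822
False
12.7667 [445.03412574  32.55199953  62.57581059] [-0.2205923  -0.91414448 -0.17509226]
```

View pics/w7c.png

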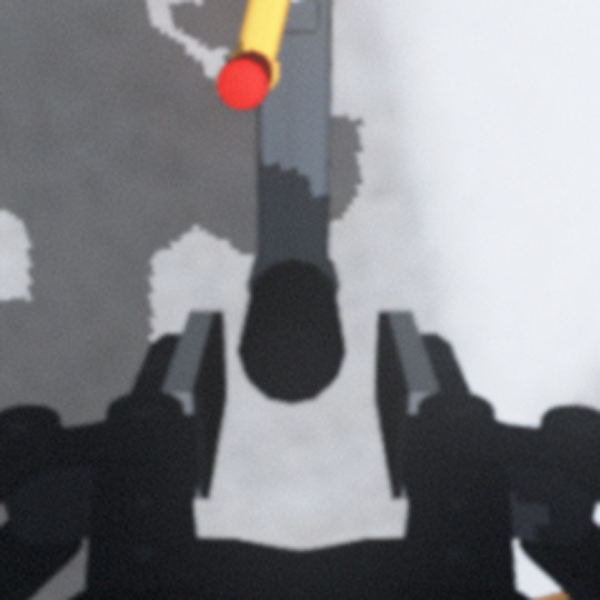

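View pics/s7.png

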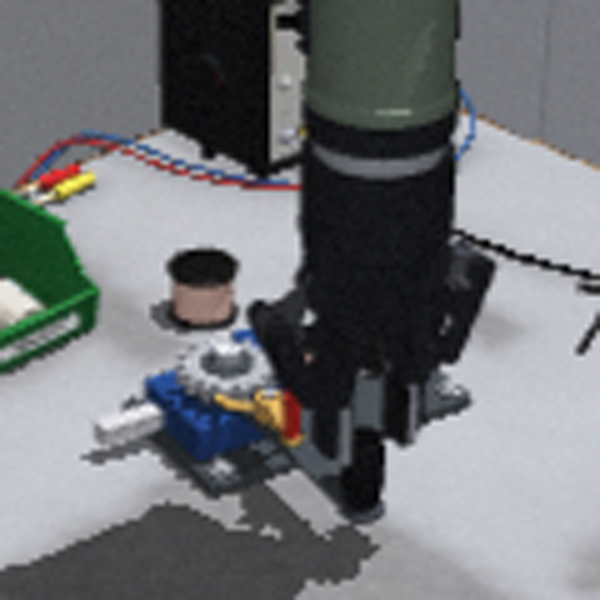

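```bash
python3 - <<'E'
from h import *
st=np.load("w7.npz")
k=wonz((292/2.5+140,352/2.5+100),86,st);print(k,st["eef_rot"].T@(k-st["eef_pos"]))
print(ctrl.move_l(K(.225,34,140),rot=Rdown(-.225),vel=80,threshold=6))
ctrl.hold(.2);s=sensors.read_state();print(s["t"],s["eef_pos"],s["force"])
p,d,st=shot("w8")
cv2.imwrite("pics/w8c.png",cv2.resize(p[40:300,130:390,::-1],None,fx=2.3,fy=2.3,interpolation=2))
E
```

```text
[448.9003744   32.26574468  86.        ] [  3.86322349  -0.5880789  -23.41905501]
False
13.5667 [446.86888795  32.18560082  34.50701001] [ 0.39688452 -0.70589408 -0.62930389]
```

View pics/w8c.png

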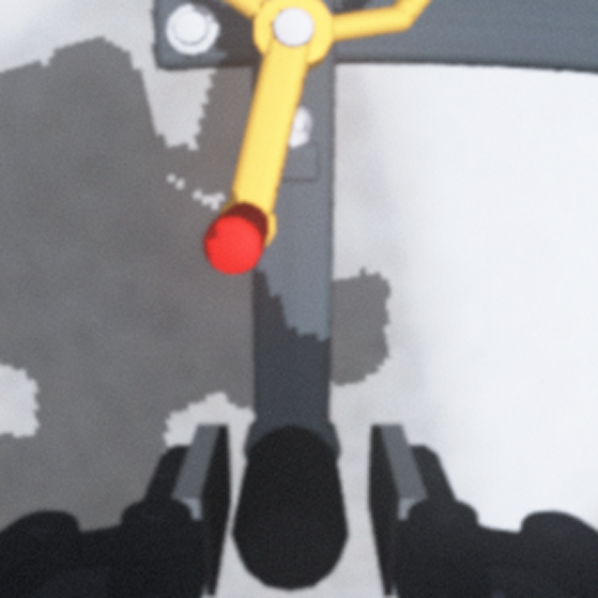

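```bash
cat >> h.py <<'E'
def tang(s,phi,s0f=np.zeros(3)): # resisting force against clockwise push
    t=np.array([np.sin(phi),np.cos(phi),0]);r=np.array([-np.cos(phi),np.sin(phi),0]);f=s["force"]-s0f
    return -f@t, f@r
def arc(p0,p1,n,vel,lim,z=34,r=140,verbose=True,rel=True):
    for p in np.linspace(p0,p1,n+1)[1:]:
        s=sensors.read_state();f0=tang(s,p)[0]
        hit=ctrl.move_l(K(p,z,r),rot=Rdown(-p),vel=vel,threshold=max(3,lim-f0 if p1>p0 else lim))
        s=sensors.read_state();ft,fr=tang(s,p)
        e=s["eef_pos"];ph=np.arctan2(e[1]-A[1],A[0]-e[0])
        if verbose:print(f"t={s['t']:.2f} cmd={p:.3f} act={ph:.3f} f0={f0:.1f} ft={ft:.1f} fr={fr:.1f} hit={hit}")
        if hit:return p
    return None
E
python3 - <<'E'
from h import *
arc(.225,.77,5,70,14)
p,d,st=shot("w9")
cv2.imwrite("pics/w9c.png",cv2.resize(p[0:260,130:390,::-1],None,fx=2.3,fy=2.3,interpolation=2))
E
```

```text
t=13.98 cmd=0.334 act=0.335 f0=0.4 ft=-0.1 fr=0.4 hit=False
t=14.35 cmd=0.443 act=0.441 f0=-0.0 ft=0.2 fr=0.9 hit=False
t=14.72 cmd=0.552 act=0.544 f0=0.3 ft=2.8 fr=0.3 hit=False
t=15.08 cmd=0.661 act=0.657 f0=2.8 ft=3.0 fr=1.2 hit=False
t=15.45 cmd=0.770 act=0.767 f0=3.2 ft=2.9 fr=0.9 hit=False
```

View pics/w9c.png

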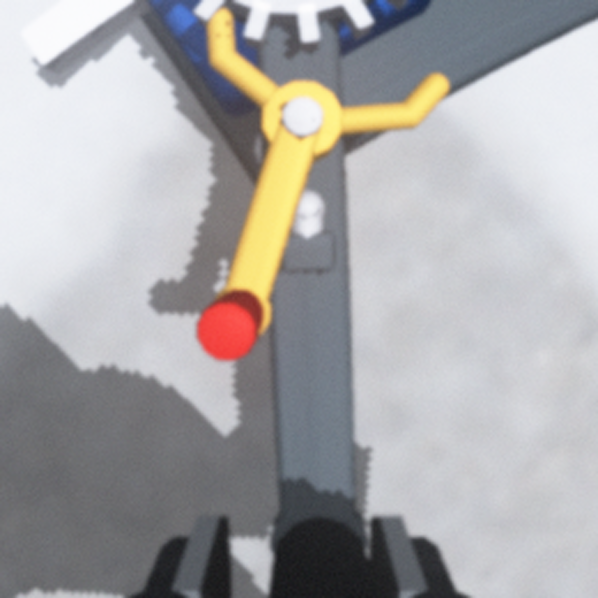

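```bash
python3 - <<'E'
from h import *
arc(.77,-.37,6,130,9)
p,d=optics.grab_frame("top");cv2.imwrite("pics/top9.png",cv2.resize(p[125:260,225:330,::-1],None,fx=4.4,fy=4.4,interpolation=2))
p,d,st=shot("w10");cv2.imwrite("pics/w10c.png",cv2.resize(p[0:260,130:390,::-1],None,fx=2.3,fy=2.3,interpolation=2))
E
```

```text
t=15.86 cmd=0.580 act=0.582 f0=2.4 ft=1.4 fr=0.2 hit=False
t=16.07 cmd=0.390 act=0.490 f0=1.3 ft=-0.3 fr=1.3 hit=True
```

View pics/w10c.png

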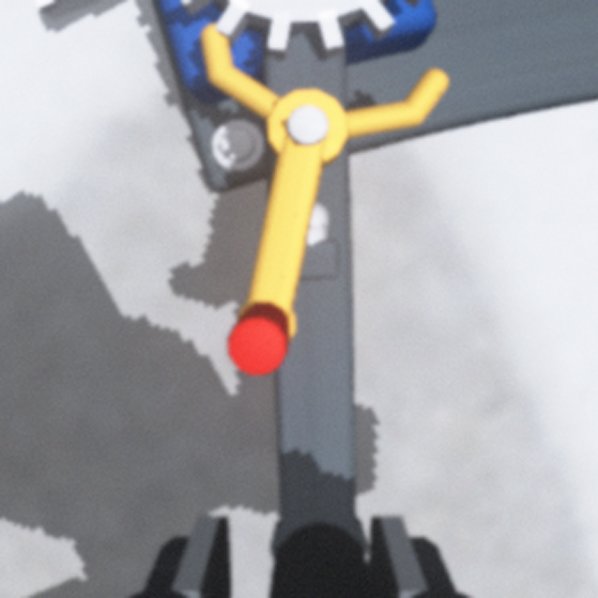

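View pics/top9.png

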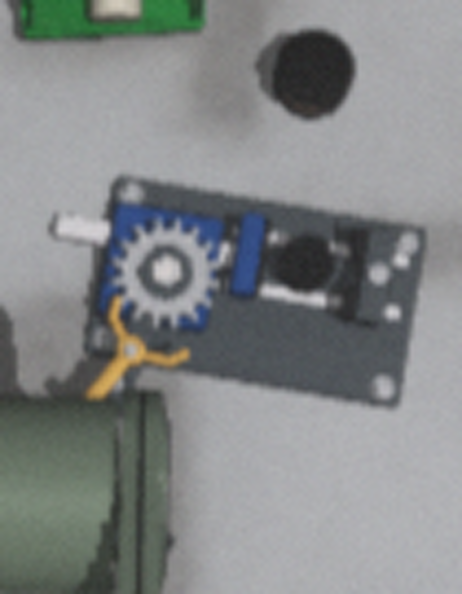

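```bash
python3 - <<'E'
from h import *
arc(.49,-.38,6,80,14)
p,d,st=shot("w11");cv2.imwrite("pics/w11c.png",cv2.resize(p[0:260,130:390,::-1],None,fx=2.3,fy=2.3,interpolation=2))
E
```

```text
t=16.57 cmd=0.345 act=0.351 f0=1.7 ft=-0.3 fr=0.2 hit=False
t=16.98 cmd=0.200 act=0.204 f0=-0.4 ft=-0.9 fr=-0.5 hit=False
t=17.38 cmd=0.055 act=0.058 f0=-0.8 ft=0.3 fr=-0.9 hit=False
t=17.77 cmd=-0.090 act=-0.087 f0=0.4 ft=-0.1 fr=-1.2 hit=False
t=18.18 cmd=-0.235 act=-0.231 f0=0.1 ft=-0.1 fr=-0.4 hit=False
t=18.57 cmd=-0.380 act=-0.376 f0=-0.1 ft=-1.3 fr=-0.5 hit=False
```

View pics/w11c.png

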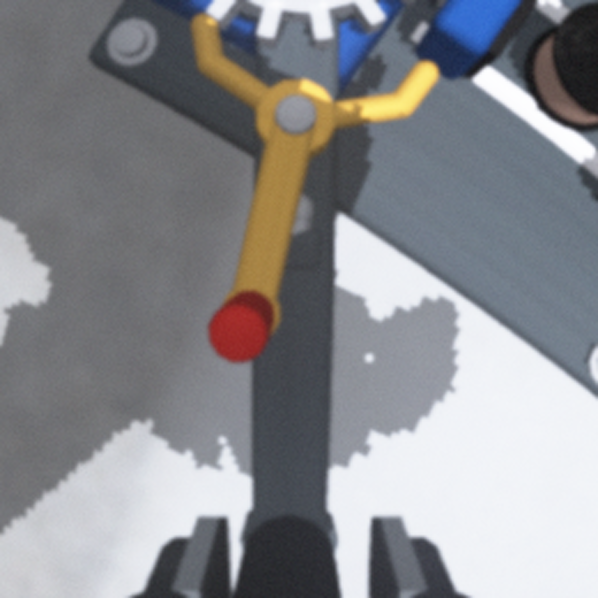

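```bash
python3 - <<'E'
from h import *
if arc(-.38,-.02,4,60,13) is None:
    arc(-.02,.76,13,40,11.5)
ctrl.hold(.2);print(tang(sensors.read_state(),.5))
E
```

```text
t=18.98 cmd=-0.290 act=-0.286 f0=-0.5 ft=0.1 fr=-0.0 hit=False
t=19.34 cmd=-0.200 act=-0.200 f0=0.1 ft=-0.1 fr=-0.5 hit=False
t=19.70 cmd=-0.110 act=-0.112 f0=-0.2 ft=0.5 fr=0.4 hit=False
t=20.06 cmd=-0.020 act=-0.025 f0=0.5 ft=1.8 fr=0.1 hit=False
t=20.42 cmd=0.040 act=0.034 f0=1.8 ft=4.4 fr=-0.9 hit=False
t=20.77 cmd=0.100 act=0.098 f0=4.4 ft=3.9 fr=-0.3 hit=False
t=21.13 cmd=0.160 act=0.160 f0=3.9 ft=2.7 fr=-0.7 hit=False
t=21.49 cmd=0.220 act=0.221 f0=2.7 ft=3.1 fr=-2.2 hit=False
t=21.85 cmd=0.280 act=0.280 f0=2.9 ft=3.2 fr=-1.0 hit=False
t=22.21 cmd=0.340 act=0.340 f0=3.1 ft=3.3 fr=-2.3 hit=False
t=22.57 cmd=0.400 act=0.400 f0=3.1 ft=3.3 fr=-1.6 hit=False
t=22.93 cmd=0.460 act=0.459 f0=3.2 ft=3.5 fr=-2.0 hit=False
t=23.28 cmd=0.520 act=0.519 f0=3.4 ft=3.6 fr=-1.1 hit=False
t=23.64 cmd=0.580 act=0.579 f0=3.5 ft=2.7 fr=-0.5 hit=False
t=24.00 cmd=0.640 act=0.639 f0=2.6 ft=2.6 fr=-0.5 hit=False
t=24.36 cmd=0.700 act=0.696 f0=2.5 ft=5.3 fr=-0.2 hit=False
t=24.72 cmd=0.760 act=0.751 f0=5.2 ft=6.9 fr=-0.1 hit=False
(np.float64(6.777595646247754), np.float64(1.3009932198403038))
```

```bash
python3 - <<'E'
from h import *
for n,(a,b,c,d_) in{"top":(125,260,225,330),"scene":(150,240,220,310)}.items():
    p,d=optics.grab_frame(n);cv2.imwrite(f"pics/{n}12.png",cv2.resize(p[a:b,c:d_,::-1],None,fx=4.4 if n=="top" else 6.5,fy=4.4 if n=="top" else 6.5,interpolation=2))
p,d,st=shot("w12");cv2.imwrite("pics/w12c.png",p[:,:,::-1])
E
```

```text
(no output)
```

View pics/top12.png

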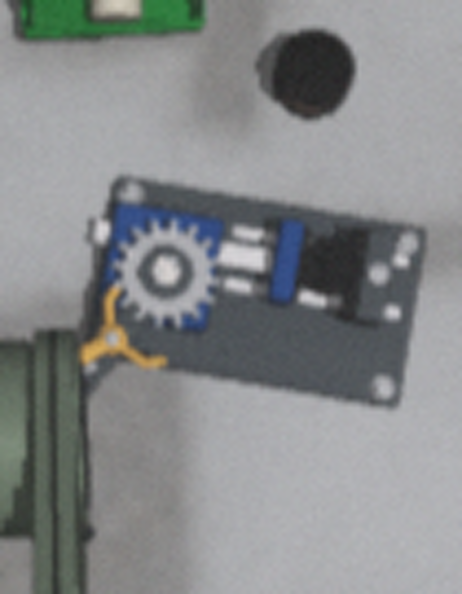

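View pics/w12c.png

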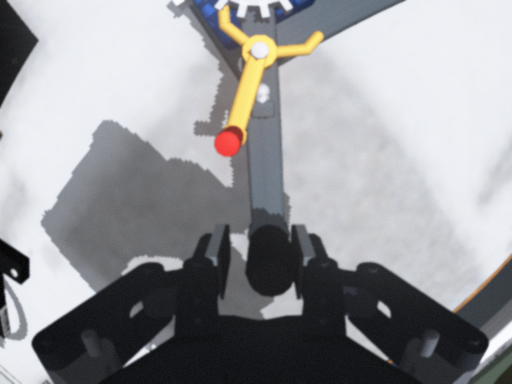

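```bash
python3 - <<'E'
from h import *
arc(.76,.785,2,20,12)
ctrl.hold(.15);s=sensors.read_state();print(tang(s,.785))
E
```

```text
t=25.32 cmd=0.772 act=0.759 f0=6.8 ft=8.1 fr=-1.6 hit=False
t=25.57 cmd=0.785 act=0.770 f0=8.1 ft=8.2 fr=-0.5 hit=False
(np.float64(9.047541222388674), np.float64(-0.7388302654433074))
```

```bash
python3 - <<'E'
from h import *
arc(.785,.742,1,40,14)
ctrl.gripper_to(45);print(sensors.read_state()["force"])
print(ctrl.move_l(K(.742,120,140),vel=120,threshold=8))
p=K(.742,220,140);p[0]-=60;p[1]+=40
ctrl.move_l(p,vel=200)
print(sensors.read_state()["t"],sensors.read_state()["force"])
for n,(a,b,c,d_) in{"top":(125,260,225,330),"scene":(150,240,220,310)}.items():
    p,d=optics.grab_frame(n);cv2.imwrite(f"pics/{n}13.png",cv2.resize(p[a:b,c:d_,::-1],None,fx=4.4 if n=="top" else 6.5,fy=4.4 if n=="top" else 6.5,interpolation=2))
    cv2.imwrite(f"pics/{n}13f.png",p[:,:,::-1])
E
```

```text
t=26.02 cmd=0.742 act=0.733 f0=9.1 ft=6.4 fr=-0.4 hit=False
[-0.36852949 -0.74596765 -0.65246698]
False
27.9333 [-0.22336899  0.54075825  0.22644752]
```

View pics/scene13.png

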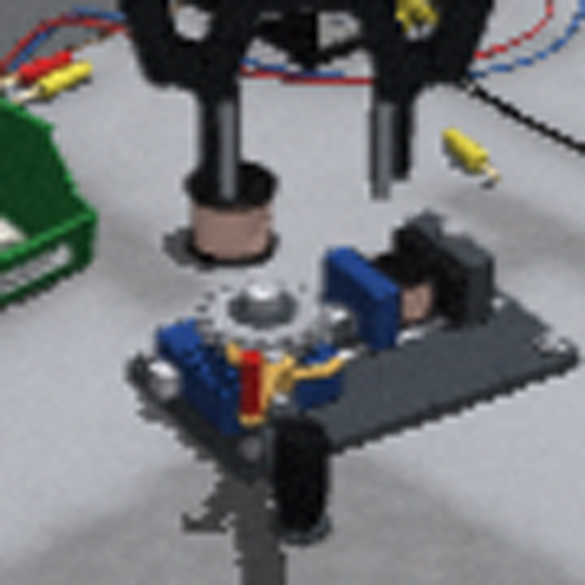

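View pics/top13f.png

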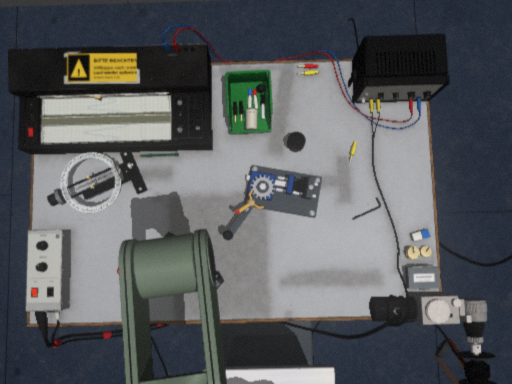

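```bash
python3 - <<'E'
import cv2,numpy as np
a=cv2.imread("pics/top12.png");b=cv2.imread("pics/top13.png")
cv2.imwrite("pics/cmp.png",np.hstack([a[150:430,60:440],b[150:430,60:440]]))
for im in(a,b):
    i=im.astype(int);m=(i[...,0]>i[...,2]+40)&(i[...,0]>90);m[:,:262]=0;m[:,330:]=0;m[:200]=0;m[320:]=0
    ys,xs=np.nonzero(m);print(len(xs),xs.mean(),ys.mean(),[xs[ys==y].max() for y in(235,250,265,280,295) if (ys==y).any()])
E
```

```text
1777 286.7591446257738 259.93640967923466 [np.int64(302), np.int64(299), np.int64(297), np.int64(294), np.int64(292)]
1784 287.3520179372197 260.12219730941706 [np.int64(302), np.int64(300), np.int64(298), np.int64(294), np.int64(293)]
```

View pics/cmp.png

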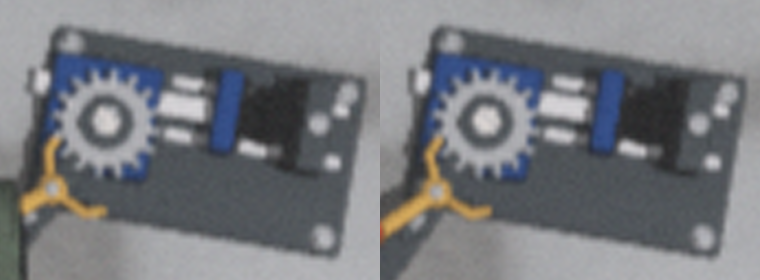

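```bash
python3 - <<'E'
from h import *
p,d=optics.grab_frame("scene");cv2.imwrite("pics/fin.png",p[:,:,::-1])
s=sensors.read_state();print(s["t"],s["force"].round(1))
ctrl.finish_job()
E
```

```text
28.0833 [-0.3  0.  -0.1]
the job is handed in; nothing more can be done
```

View pics/fin.png

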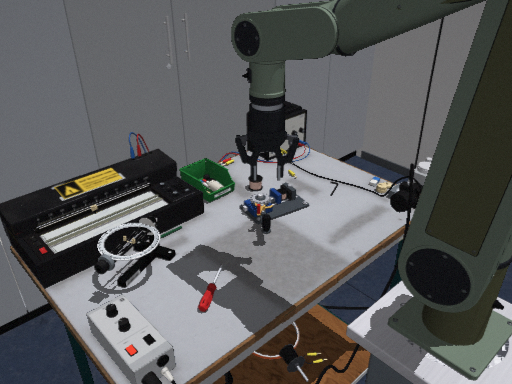

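I flipped the red lever to the tightening side and clamped the bobbin with two crank strokes. I stopped when the crank stiffened, let go and handed the job in at about 28 s. No verdict was reported.

**Last checks:**
- **Clamping force:** at rest the crank read 8 to 9 N, against about 3 N when turning freely. That puts the bobbin at an estimated 20 to 28 N. This comes from the crank force only; I did not measure it at the bobbin.
- **Jaw position:** after I let go, the jaw stood about 0.3 mm further closed than in the picture taken just before the last small push. It did not slip back, and the bobbin sits between both jaws.
- **Lever and bystanders:** the lever is still on the tightening side. The screwdriver, hex key and plug look untouched in the last pictures.
- **Robot:** the gripper is clear of everything and the tool force is about zero.

**What disagreed or went wrong:**
- **Fingertip position:** the fingertips stand about 41 mm further back than `ctrl.tcp_to_tips` says. Because of this my first push passed above the lever without touching it. The wrist and scene cameras both showed the difference, and I corrected for it.
- **Return swing:** one swing back stopped early on a force limit of 9 N. I continued it more slowly, with the limit raised to 14 N.
- **Backing off the crank:** one reading right after I first backed off still showed 6.4 N. It was gone once the gripper opened.

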